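# Unscrew the gelato churn's paddle knob, thread hand unknown, and hold it clear

## Robot

A 6-joint arm with a two-finger parallel gripper is mounted at the origin on the work surface. World frame = base frame: x ahead of the robot, y to its left, z up, the work surface at z = 0. Lengths are in m, angles in rad, forces in N, time in s.
With the tool pointing down it reaches from about 0.35 to 1 m from the base axis. Payload 7.1 kg.
Tool frame: the origin (TCP) lies at the very end of the fingers, on their centre line; the grasp point (between the pads) lies 19 mm behind it; x points along the fingers, y is the direction in which the jaws open and shut, and the axes are right-handed (so a half turn about x gives the same grasp; the last joint's range is limited). The gripper opens to 85 mm and grips with 20 to 120 N. Pads are 22 mm wide; open, the fingers measure 114 mm over their backs; the gripper's body (76 mm by 85 mm) begins 54 mm behind the grasp point. The pads swing forward as they close: fully open they stand 13 mm farther back than shut.
Start: joints at [1.281, 0.423, 1.63, -0, 1.089, -0.019], TCP at [0.167, 0.602, 0.203] pointing down, gripper open.
Joint ranges: [-3, 3], [-0.9, 2.11], [0.09, 2.58], [-1.31, 4.45], [0.11, 2.69], [-2.54, 2.54]. Speed limits (rad/s): [2.39, 2.39, 3.01, 3.14, 3.14, 3.14].

## Interface

Orientations are given as a rotation vector (axis times angle).
In Python, from plant import robot, imaging gives the robot as it stands.
- The arm moves only by the shell command python3 -m pendant 'ROWS' [FORCE]. ROWS is a JSON object of lists of equal length, an entry for each row: "offset": the shift along the tool's x, y, z in mm, a list of three; "delta_rot": the turn, a rotation vector about the tool's x, y, z in rad, a list of three; "jaw": the opening in per cent of the stroke, from 0 (shut) to 100 (fully open). In form: {"offset": [[tx, ty, tz], ...], "delta_rot": [[rx, ry, rz], ...], "jaw": [jaw, ...]}. A call has 1 to 10 rows; each row is the pose to reach, as a shift and turn from the pose commanded when the call began, along the tool's axes at that moment; what a row does not reach only later rows make up. A row lasts 1/10 s, in which the tool goes at most 50 mm and 8.59 degrees, less where a joint would pass 70% of its speed; a pose out of reach is approached as far as the arm can. A call with a gripper value outside its range is refused whole. The fingers move at their own pace and stop on an object; FORCE is the grip in N (left out, the last holds). Time passes only in rows, so rows that repeat a pose let the fingers close. It gives the time, the measured TCP pose, the force and the opening at its end, in the units of the state.
- robot.get_obs(): the state, without advancing time (a new reading comes with each control period).
- imaging.get_image(name): name is "scene" or "top" or "wrist"; returns (picture, depth): 400x640x3 uint8, red, green, blue; 400x640 float32, m along the optical axis (not along the pixel's ray), 0 where there is no reading.
- imaging.camera_info(name): a dict with "fx", "fy", "cx", "cy" (pixels), "k1" (the pictures are not rectified: a ray, as slopes to the right and down, at radius r is drawn at 1 + k1 r^2 times it, then the intrinsics apply), "rvec" (rotation vector, rad) and "tvec" (3), from world to camera coordinates, as OpenCV has them; the wrist camera has in their place "T_tool_cam" (4x4, takes a point from camera to tool coordinates, whose origin is the TCP and whose axes are the tool frame's). Camera axes: x right, y down, z forward; pixel columns grow to the right and rows downward; lengths in m; the calibration is good to about 2 mm. A picture is of the moment at which its call begins: read the wrist's pose just before it. camera_info takes no time and is no camera call.
- robot.close_job(): hands the job in, once; it reports no verdict.
The state is a dict: "clock": time; "qpos": joint angles; "qvel": joint speeds; "joint_efforts": joint torques, N m; "eef_pos": TCP position; "eef_rot": TCP orientation; "ft_force": force on the tool from outside, world axes, zero at the start; "ft_torque": the same for the moment, N m; "gripper_width": finger opening in m.
Only numpy, scipy, OpenCV 4.12 (cv2) and the standard library are available. Lean on these libraries where they do the work, as an engineer would, in place of code of your own. Each camera call takes 0.05 s, during which the arm holds its last target. There are 200 camera calls.

## Task

The churn's paddle has to come out for washing, and the steel wing knob on the spindle in the middle of the bowl holds it down. Nobody remembers whether this machine has a left-hand or a right-hand thread, so feel which way the knob gives, unscrew it that way and lift it straight off the spindle. Finish still gripping the knob, held still and upright over the bowl and well clear above the spindle, and leave the jar, the knife and the glass stopper where they are.

Things in the scene. Friction and masses are not known exactly. Their poses are not given: they have to be found in the camera images.
- churn: gelato churn, fixed brushed-steel machine 235 mm high. Origin on the counter under the axis of its round bowl (180 mm across inside, 115 mm deep, rim collar at 239 mm). Housing reaches 150 mm from the origin to its own -x, +x and -y, and 290 mm to +y (that end carries a control panel with a dial, up to 22 mm above the deck). In the bowl is a white paddle that does not turn (the gearbox locks it)
- hub_top (a point): centre of the paddle hub's flat top (52 mm across, 200 mm above the counter, 39 mm below the bowl collar) on which the knob sits; a steel spindle stands up 22 mm from it, hidden inside the knob
- knob: steel wing knob, loose, about 0.35 kg, screwed down by hand on the spindle. Origin: centre of its underside, z up along the thread axis. Round hollow skirt 50 mm across and 29.5 mm high; on it an upright bar-shaped wing 48 mm long (knob x), 15 mm thick (knob y), 25 mm high, its top 54.5 mm above the origin
- knob_wing (a point): centre of the knob's wing, on its axis, 41.5 mm above its underside. Thread: three-start, 28 mm rise per turn, right-hand on some machines and left-hand on others (not visible). The right way it turns freely (under 0.2 N m), is off after about 2.4 rad (some 10 mm up), and stays where it is let go. The wrong way it hits a hard stop within 0.2 rad; a straight pull does not free it
- board: fixed wooden serving board with a fruit loaf and slices, 200 mm wide (y), 18 mm thick, loaf top 88 mm above the counter; origin on the counter, board reaches 365 mm from it to -x and 190 mm to +x; lies to the right of the churn
- jam_jar: open glass jar of jam, 76 mm across, 92 mm high, standing on the counter by the churn's right side; origin at the centre of its foot. Bystander
- table_knife: table knife with a cream handle, 218 mm long, lying along its x on the board; origin at the bolster, underside. Bystander
- glass_stopper: glass stopper, disc 72 mm across, 31 mm high with its knob, on the counter between churn and board; origin at the centre of its underside. Bystander
Mind the look-alikes: they are no part of the job. What is shaped like the knob but turquoise is not meant.

How it is judged:
By the outcome, as a careful person would: the job done as asked, in the order asked, and still so for the second after the job is handed in, while the arm keeps its last pose, push and grip.
It also fails if it takes over 48 s, if anything falls off the work surface, if the arm or the gripper's body presses on something with over 40 N, if the wrist force passes 120 N, or if a joint passes its speed limit or range.

## Working session

There is one attempt and no reset: what is moved stays moved. The work goes in short steps, Python scripts to look and compute and a shell command to move; the robot and the scene stay as the last step left them, time stands still between calls to the robot, and variables do not carry over. Pictures are saved under pics/ and viewed, about 8 in all and at most 12, crops included, and the job is handed in when it is done.

```bash
mkdir -p pics; cat > h.py <<'E'
import numpy as np, cv2
from scipy.spatial.transform import Rotation as R
from plant import robot, imaging
def save(img,name): cv2.imwrite('pics/'+name,cv2.cvtColor(img,cv2.COLOR_RGB2BGR))
def cloud(name):
    o=robot.get_obs(); img,d=imaging.get_image(name); c=imaging.camera_info(name)
    K=np.array([[c['fx'],0,c['cx']],[0,c['fy'],c['cy']],[0,0,1.]])
    v,u=np.mgrid[0:400,0:640]
    n=cv2.undistortPoints(np.stack([u.ravel(),v.ravel()],1).astype(float)[:,None],K,np.array([c['k1'],0,0,0,0.]))[:,0]
    P=np.c_[n,np.ones(len(n))]*d.reshape(-1,1)
    if 'T_tool_cam' in c:
        T=np.array(c['T_tool_cam']); P=P@T[:3,:3].T+T[:3,3]
        P=R.from_rotvec(o['eef_rot']).apply(P)+o['eef_pos']
    else:
        P=R.from_rotvec(np.ravel(c['rvec'])).inv().apply(P-np.ravel(c['tvec']))
    P[d.ravel()==0]=np.nan
    return img,P.reshape(400,640,3)
E
python3 - <<'E'
from h import *
o=robot.get_obs();print({k:np.round(v,3) for k,v in o.items()}); print(np.round(R.from_rotvec(o['eef_rot']).as_matrix(),2))
a,P=cloud('top');b,Q=cloud('scene')
np.savez('c0.npz',a=a,P=P,b=b,Q=Q)
save(np.vstack([a,b])[:, :],'a.png') if 0 else None
save(a,'top.png');save(b,'scene.png')
E
```

```text
{'clock': np.float64(0.0), 'qpos': array([ 1.281,  0.424,  1.631, -0.   ,  1.089, -0.019]), 'qvel': array([-0.001,  0.001, -0.001, -0.   , -0.001, -0.   ]), 'joint_efforts': array([-3.0000e-03, -5.5740e+01, -2.8173e+01, -0.0000e+00,  8.0000e-03,
       -0.0000e+00]), 'eef_pos': array([0.167, 0.602, 0.202]), 'eef_rot': array([ 0.211,  1.561, -0.214]), 'ft_force': array([-0.052,  0.498,  0.181]), 'ft_torque': array([ 0.017, -0.029, -0.001]), 'gripper_width': np.float64(0.085)}
[[-0.    0.27  0.96]
 [-0.    0.96 -0.27]
 [-1.   -0.   -0.  ]]
```

View pics/top.png

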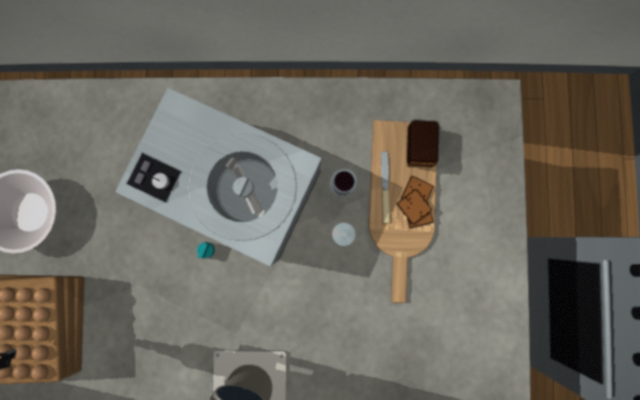

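View pics/scene.png

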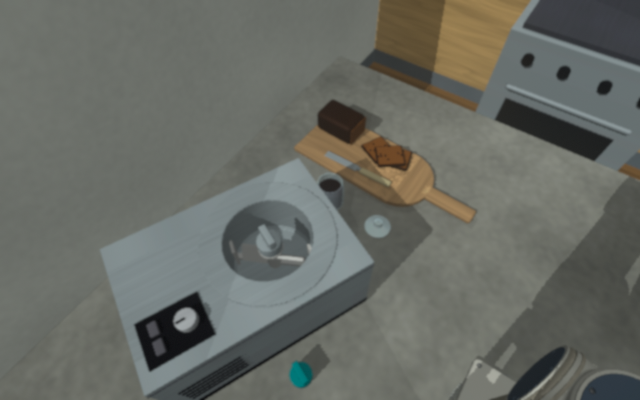

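The top view shows two candidates. The steel knob is in the bowl at about (242,187), or (268,238) in the scene view. The turquoise look-alike is on the counter at (205,250), or (301,374) in the scene view. The steel knob on the spindle is the one meant. I'll measure it and confirm it in a crop.

```bash
python3 - <<'E'
from h import *
z=np.load('c0.npz');P=z['P'];Q=z['Q']
for n,C,uv in (('top',P,[(242,187),(344,181),(343,235),(205,250),(160,180),(220,120)]),('scene',Q,[(268,238)])):
    for u,v in uv: print(n,u,v,np.round(C[v,u],3))
for n,C in (('top',P),('scene',Q)):
    c=P[187,242]; 
    m=(np.hypot(C[...,0]-c[0],C[...,1]-c[1])<.045)
    for lo,hi in ((.195,.212),(.222,.234),(.238,.262)):
        s=C[m&(C[...,2]>lo)&(C[...,2]<hi)]
        if len(s)>5:
            r=cv2.minAreaRect((s[:,:2]*1000).astype(np.float32)); w,V=np.linalg.eigh(np.cov(s[:,:2].T)); print(n,lo,len(s),np.round(s.mean(0),4),np.round(r[0],1),np.round(r[1],1),'axisdir deg',np.degrees(np.arctan2(V[1,1],V[0,1])))
# collar fit: deck edges
D=P[(P[...,2]>.225)&(P[...,2]<.25)]; D=D[np.hypot(D[:,0]-c[0],D[:,1]-c[1])<.35]
r=cv2.minAreaRect((D[:,:2]*1000).astype(np.float32)); print('deck',r)
im=cv2.resize(z['a'][145:270,160:310],None,fx=4,fy=4,interpolation=cv2.INTER_CUBIC)
im2=cv2.resize(z['b'][190:300,210:330],None,fx=4,fy=4,interpolation=cv2.INTER_CUBIC)
save(im,'crop_top.png');save(im2,'crop_scene.png')
E
```

```text
top 242 187 [ 0.572 -0.012  0.254]
top 344 181 [ 0.613 -0.278  0.066]
top 343 235 [ 0.455 -0.278  0.029]
top 205 250 [0.408 0.129 0.052]
top 160 180 [0.589 0.194 0.255]
top 220 120 [0.748 0.052 0.233]
scene 268 238 [ 0.567 -0.004  0.256]
top 0.195 32 [ 0.5653 -0.0245  0.2025] [571.1 -21.7] [24.8 51.4] axisdir deg 149.0163317311143
top 0.222 163 [ 0.5748 -0.0127  0.2291] [574.2  -9.1] [49.7 44.9] axisdir deg 68.7108476166998
top 0.238 136 [ 0.5753 -0.0106  0.2528] [576.   -9.8] [15.2 47.1] axisdir deg 156.79113531400597
scene 0.195 108 [0.5621 0.0018 0.2031] [566.5  -3.3] [51.  26.9] axisdir deg 55.61436709330573
scene 0.222 298 [ 0.5743 -0.0059  0.2287] [576.   -8.5] [49.2 46.1] axisdir deg 65.6799920716878
scene 0.238 206 [ 0.574  -0.0069  0.2523] [576.6  -8.6] [15.1 47.7] axisdir deg 157.08459937113335
deck ((605.7130737304688, 55.00042724609375), (445.12664794921875, 302.10577392578125), 65.2401123046875)
```

View pics/crop_top.png

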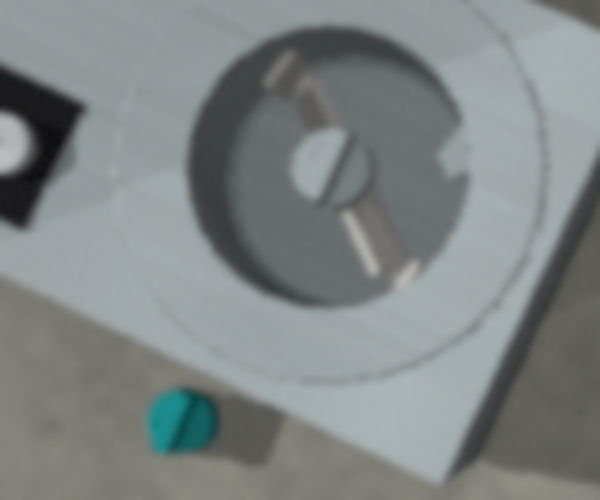

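The crop confirms it: the steel knob is in the bowl at crop (332,167), with its wing running diagonally, and the turquoise one is on the counter at (183,420). The measurements fit what was given: wing top at 0.254 m (expected 0.2545), wing 15×47 mm, skirt top at 0.229. The knob axis is near (0.5755, -0.009) and the wing direction is 157°.

```bash
cat >> h.py <<'E'
def go(xyz,ang):
    "tool-frame shift (mm) and rotvec to a down-pointing pose with jaw axis at ang deg"
    o=robot.get_obs(); T=R.from_rotvec(o['eef_rot']); a=np.radians(ang)
    y=np.array([np.cos(a),np.sin(a),0]); x=np.array([0,0,-1.]); G=R.from_matrix(np.c_[x,y,np.cross(x,y)])
    print('offset',np.round(T.inv().apply(np.array(xyz)-o['eef_pos'])*1000,1),'rot',np.round((T.inv()*G).as_rotvec(),4),'t',o['clock'],'q6',o['qpos'][5].round(3))
E
python3 - <<'E'
from h import *
go([.167,.602,.40],74.3); go([.5755,-.009,.38],67)
E
```

```text
offset [-1.975e+02 -0.000e+00 -1.000e-01] rot [ 0.0032 -0.      0.0014] t 0.1 q6 -0.019
offset [-176.8 -479.4  556.9] rot [1.306e-01 1.000e-04 1.400e-03] t 0.1 q6 -0.019
```

```bash
python3 -m pendant '{"offset":[[-50,0,0],[-100,0,0],[-150,0,0],[-177,-20,23],[-177,-50,58],[-177,-80,93],[-177,-112,130],[-177,-144,167],[-177,-176,204],[-177,-208,241]],"delta_rot":[[0,0,0],[0,0,0],[0,0,0],[0,0,0],[0,0,0],[0,0,0],[0.03,0,0],[0.06,0,0],[0.09,0,0],[0.13,0,0]],"jaw":[100,100,100,100,100,100,100,100,100,100]}' 40
python3 - <<'E'
from h import *
go([.5755,-.009,.38],67)
E
```

```text
clock: 1.1
eef_pos: [0.3442, 0.3354, 0.38]
eef_rot: [0.315, 1.548, -0.315]
ft_force: [1.0, 0.9, 0.2]
gripper_width: 0.0855
offset [ 1.000e-01 -2.266e+02  3.476e+02] rot [-0.0003 -0.      0.0003] t 1.1 q6 -0.421
```

```bash
python3 -m pendant '{"offset":[[0,-27,41],[0,-54,82],[0,-81,123],[0,-108,164],[0,-135,205],[0,-162,246],[0,-189,287],[0,-216,330],[0,-227,347],[0,-227,347]],"delta_rot":[[0,0,0],[0,0,0],[0,0,0],[0,0,0],[0,0,0],[0,0,0],[0,0,0],[0,0,0],[0,0,0],[0,0,0]],"jaw":[100,100,100,100,100,100,100,100,100,100]}'
python3 - <<'E'
from h import *
a,C=cloud('wrist'); save(a,'w1.png')
m=np.hypot(C[...,0]-.5755,C[...,1]+.009)<.04
for lo,hi in ((.222,.234),(.242,.262)):
    s=C[m&(C[...,2]>lo)&(C[...,2]<hi)]
    r=cv2.minAreaRect((s[:,:2]*1000).astype(np.float32)); w,V=np.linalg.eigh(np.cov(s[:,:2].T)); print(lo,len(s),np.round(s.mean(0),4),np.round(r,1) if 0 else r,np.degrees(np.arctan2(V[1,1],V[0,1])))
go([.5755,-.009,.232],67)
E
```

```text
clock: 2.1
eef_pos: [0.5756, -0.0096, 0.3792]
eef_rot: [0.317, 1.549, -0.318]
ft_force: [-0.2, 1.2, -0.4]
gripper_width: 0.0855
0.222 1323 [ 0.5761 -0.0082  0.2301] ((577.05908203125, -8.394515991210938), (48.54743194580078, 47.912410736083984), 65.11134338378906) 67.1705355442197
0.242 917 [ 0.5763 -0.0079  0.2547] ((577.53857421875, -8.24197769165039), (14.349618911743164, 47.23194885253906), 66.57335662841797) 156.6875603221544
offset [147.3  -0.4   1.3] rot [-0.0017 -0.0016  0.0004] t 2.15 q6 -1.203
```

View pics/w1.png

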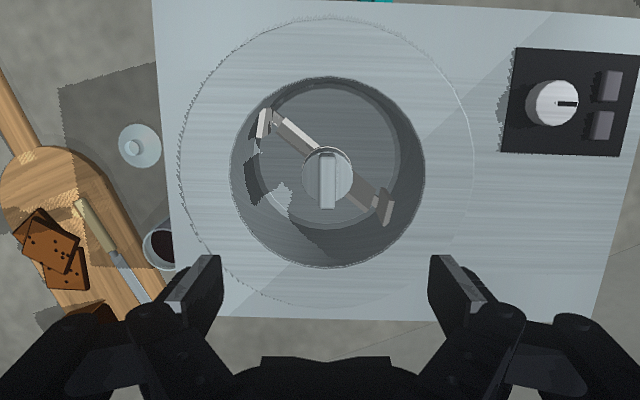

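The wrist view shows the knob wing at (327,180), upright in the image and across the jaw direction. The fingers are clear, and the position agrees with the first fix to about 1 mm. Next I descend and grip.

```bash
python3 -m pendant '{"offset":[[40,1.4,0.4],[80,1.4,0.4],[115,1.4,0.4],[135,1.4,0.4],[146,1.4,0.4],[146,1.4,0.4],[146,1.4,0.4],[146,1.4,0.4],[146,1.4,0.4],[146,1.4,0.4]],"delta_rot":[[0,0,0],[0,0,0],[0,0,0],[0,0,0],[0,0,0],[0,0,0],[0,0,0],[0,0,0],[0,0,0],[0,0,0]],"jaw":[100,100,100,100,100,100,5,5,5,5]}' 60
python3 -m pendant '{"offset":[[0,0,0],[0,0,0],[0,0,0],[0,0,0]],"delta_rot":[[0,0,0],[0,0,0],[0,0,0],[0,0,0]],"jaw":[5,5,5,5]}'
python3 -c "
from h import *
o=robot.get_obs();print(o['ft_force'],o['ft_torque'],o['gripper_width'],o['eef_pos'],o['qpos'])"
```

```text
clock: 3.15
eef_pos: [0.576, -0.006, 0.2351]
eef_rot: [0.315, 1.546, -0.314]
ft_force: [0.6, -0.5, -0.2]
gripper_width: 0.0279
clock: 3.55
eef_pos: [0.5756, -0.006, 0.2342]
eef_rot: [0.314, 1.548, -0.314]
ft_force: [-0.2, 0.2, 0.3]
gripper_width: 0.0044
[-0.19176589  0.16888514  0.32609274] [-0.00435754  0.01724671  0.04195956] 0.004383863883407596 [ 0.57556269 -0.00598125  0.23418605] [-3.10600247e-02  3.16227197e-01  1.71351574e+00 -1.44007315e-05
  1.11195087e+00 -1.20097697e+00]
```

The jaws closed to 4.4 mm, so nothing is gripped. I'll look.

```bash
python3 - <<'E'
from h import *
a,C=cloud('wrist'); b,D=cloud('scene'); t,E=cloud('top'); np.savez('c1.npz',a=a,C=C,b=b,D=D,t=t,E=E)
im=np.hstack([cv2.resize(a,(480,300)),cv2.resize(b[170:320,190:350],(320,300))])
save(im,'w2.png'); i=imaging.camera_info('wrist'); print(np.round(i['T_tool_cam'],3))
E
```

```text
[[ 0.    -0.274  0.962 -0.172]
 [ 1.    -0.001 -0.001  0.001]
 [ 0.001  0.962  0.274 -0.069]
 [ 0.     0.     0.     1.   ]]
```

View pics/w2.png

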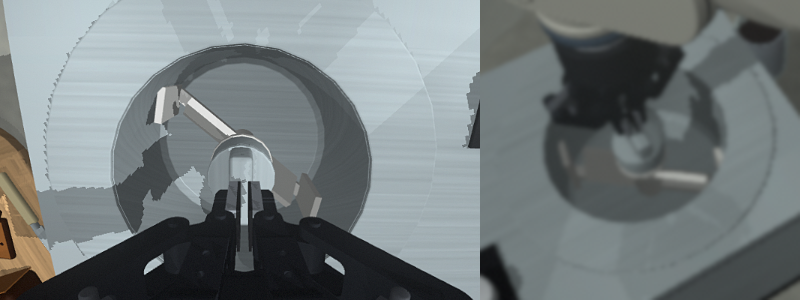

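```bash
python3 - <<'E'
from h import *
z=np.load('c1.npz');C=z['C'];o=robot.get_obs()
T=R.from_rotvec(o['eef_rot']);print('axes',np.round(T.as_matrix(),3))
L=(T.inv().apply(C.reshape(-1,3)-o['eef_pos'])*1000).reshape(400,640,3)
for v in range(190,300,8):
    print(v,[tuple(np.round(L[v,u]).astype(int)) if np.isfinite(L[v,u,0]) else None for u in (305,313,321,328,337)])
s=C[(np.hypot(C[...,0]-.5765,C[...,1]+.0085)<.04)&(C[...,2]>.242)&(C[...,2]<.262)]
print(len(s),s.mean(0))
for n in 'DE':
    X=z[n];X=X[(np.hypot(X[...,0]-.5765,X[...,1]+.0085)<.045)];print(n,[((X[:,2]>h)&(X[:,2]<=h+.01)).sum() for h in np.arange(.19,.36,.01)])
E
```

```text
axes [[-0.     0.39   0.921]
 [-0.     0.921 -0.39 ]
 [-1.    -0.    -0.   ]]
190 [(np.int64(18), np.int64(-11), np.int64(-20)), (np.int64(13), np.int64(-6), np.int64(-21)), (np.int64(11), np.int64(-2), np.int64(-21)), (np.int64(12), np.int64(2), np.int64(-21)), (np.int64(17), np.int64(7), np.int64(-20))]
198 [(np.int64(3), np.int64(-10), np.int64(-19)), (np.int64(-2), np.int64(-6), np.int64(-21)), (np.int64(-2), np.int64(-2), np.int64(-21)), (np.int64(-3), np.int64(2), np.int64(-21)), (np.int64(4), np.int64(7), np.int64(-19))]
206 [(np.int64(4), np.int64(-10), np.int64(-14)), (np.int64(-17), np.int64(-5), np.int64(-21)), (np.int64(-16), np.int64(-1), np.int64(-21)), (np.int64(-16), np.int64(2), np.int64(-20)), (np.int64(3), np.int64(7), np.int64(-15))]
214 [(np.int64(-18), np.int64(-9), np.int64(-17)), (np.int64(-21), np.int64(-5), np.int64(-18)), (np.int64(-21), np.int64(-1), np.int64(-18)), (np.int64(-21), np.int64(2), np.int64(-18)), (np.int64(-18), np.int64(6), np.int64(-17))]
222 [(np.int64(-18), np.int64(-9), np.int64(-13)), (np.int64(-22), np.int64(-5), np.int64(-15)), (np.in
[... 2003 characters left out ...]
-11)), (np.int64(-67), np.int64(-4), np.int64(-5)), (np.int64(-21), np.int64(-2), np.int64(23)), (np.int64(-21), np.int64(2), np.int64(23)), (np.int64(-69), np.int64(4), np.int64(-6))]
1839 [ 0.56953465 -0.00436627  0.25424798]
D [np.int64(42), np.int64(60), np.int64(51), np.int64(230), np.int64(65), np.int64(26), np.int64(76), np.int64(17), np.int64(43), np.int64(49), np.int64(52), np.int64(59), np.int64(204), np.int64(103), np.int64(137), np.int64(114), np.int64(99)]
E [np.int64(5), np.int64(9), np.int64(3), np.int64(19), np.int64(11), np.int64(2), np.int64(6), np.int64(0), np.int64(0), np.int64(0), np.int64(0), np.int64(0), np.int64(1), np.int64(4), np.int64(11), np.int64(7), np.int64(6)]
```

The wrist depth puts the lowest visible finger surface about 37 mm behind the stated TCP, above the wing top at -21 mm. I'll check that against the scene camera before going lower.

```bash
python3 - <<'E'
from h import *
z=np.load('c1.npz');o=robot.get_obs();T=R.from_rotvec(o['eef_rot'])
for n in 'CD':
    L=(T.inv().apply(z[n].reshape(-1,3)-o['eef_pos'])*1000)
    m=(abs(L[:,1])<30)&(abs(L[:,2])<25)
    for lo in range(-70,14,4):
        s=L[m&(L[:,0]>lo)&(L[:,0]<=lo+4)]
        if len(s): print(n,lo,len(s),np.round(np.percentile(s[:,1:],[2,98],axis=0)).ravel())
i=imaging.camera_info('wrist');M=np.linalg.inv(i['T_tool_cam'])
for p in ((0,3,-11),(-13,3,-11),(-37,3,-11)):
    q=(M@np.r_[np.array(p)/1000,1])[:3]; print(p,i['fx']*q[0]/q[2]+i['cx'],i['fy']*q[1]/q[2]+i['cy'],i['k1'])
E
```

```text
C -70 614 [-13. -11.  14.  11.]
C -66 386 [ -8. -10.   9.  11.]
C -62 263 [-15. -10.  16.  -6.]
C -58 363 [-15. -10.  16.  -5.]
C -54 388 [-14. -10.  16.  10.]
C -50 344 [-15. -10.  16.  -3.]
C -46 298 [-15. -10.  16.  -5.]
C -42 260 [-14. -10.  16.  -5.]
C -38 173 [-13. -10.  14.  -5.]
C -34 28 [ -7. -10.   9.  -9.]
C -26 89 [ -6. -19.   3.  20.]
C -22 1531 [ -8. -20.   5.  23.]
C -18 88 [ -9. -21.   6.  -4.]
C -14 71 [ -8. -21.   5. -18.]
C -10 68 [ -8. -21.   6. -18.]
C -6 66 [ -8. -21.   6. -18.]
C -2 47 [-10. -21.   6. -17.]
C 2 2726 [-25. -20.  21.  13.]
C 6 136 [-22. -21.  21.  -1.]
C 10 152 [-22. -21.  19. -10.]
D -70 11 [-20. -12.  19.  -3.]
D -66 29 [ -6. -11.  16.  11.]
D -62 13 [-13. -11.  12.   7.]
D -58 19 [-14. -11.  15.   2.]
D -54 21 [-13. -11.  16.   8.]
D -50 20 [-15. -12.  16.   8.]
D -46 17 [-14. -11.  15.   9.]
D -42 21 [-13. -11.  15.   6.]
D -38 11 [-13. -11.  13.  -4.]
D -34 10 [ -8. -10.   8.   5.]
D -30 1 [-2. -1. -2. -1.]
D -26 2 [  1. -18.   2. -16.]
D -22 66 [ -8. -21.   4.  10.]
D -18 15 [-10. -22.   5.   3.]
D -14 8 [ -6. -22.   5.  -3.]
D -10 10 [ -9. -21.   5.  -5.]
D -6 6 [ -7. -22.   5.  -0.]
D -2 13 [-11. -21.   5.   5.]
D 2 202 [-25. -21.  20.  17.]
D 6 45 [-24. -22.  21.  16.]
D 10 29 [-24. -22.  22.   6.]
(0, 3, -11) 329.99325100259364 214.60208917558873 -0.04753545483503437
(-13, 3, -11) 330.33475061719497 223.17096881616993 -0.04753545483503437
(-37, 3, -11) 331.11963193018374 242.86514478469428 -0.04753545483503437
```

Both cameras agree: the closed fingertips end 32 mm behind the reported TCP, so the jaws shut above the wing. The true target is about 33 mm lower, which leaves the tips 3 mm above the skirt. I'll also correct by -2 mm in y. I open first, then lower and watch the force.

```bash
python3 -m pendant '{"offset":[[0,-2,1],[0,-2,1],[0,-2,1],[0,-2,1],[0,-2,1],[10,-2,1],[20,-2,1],[28,-2,1],[32,-2,1],[33,-2,1]],"delta_rot":[[0,0,0],[0,0,0],[0,0,0],[0,0,0],[0,0,0],[0,0,0],[0,0,0],[0,0,0],[0,0,0],[0,0,0]],"jaw":[70,70,70,70,70,70,70,70,70,70]}' 60
python3 -m pendant '{"offset":[[0,0,0],[0,0,0],[0,0,0],[0,0,0],[0,0,0],[0,0,0],[0,0,0]],"delta_rot":[[0,0,0],[0,0,0],[0,0,0],[0,0,0],[0,0,0],[0,0,0],[0,0,0]],"jaw":[5,5,5,5,5,5,5]}'
python3 -c "
from h import *
o=robot.get_obs();print(o['ft_force'],o['ft_torque'],o['gripper_width'],o['eef_pos'],o['qpos'])"
```

```text
clock: 4.7
eef_pos: [0.5752, -0.0081, 0.2002]
eef_rot: [0.314, 1.549, -0.315]
ft_force: [-0.2, -0.2, 0.5]
gripper_width: 0.0597
clock: 5.4
eef_pos: [0.5762, -0.0083, 0.2019]
eef_rot: [0.314, 1.547, -0.314]
ft_force: [0.3, -1.4, 5.7]
gripper_width: 0.0139
[ 0.29662915 -1.37662302  5.69521936] [-0.21882905  0.11411288  0.03043998] 0.013882658863424527 [ 0.5761879  -0.00832518  0.20192016] [-3.49800029e-02  3.53020918e-01  1.74186800e+00 -2.42851467e-04
  1.04545503e+00 -1.20488294e+00]
```

Gripped at 14 mm, which fits the 15 mm wing. Now I feel anticlockwise (rx negative) gently.

```bash
for k in 1; do python3 -m pendant '{"offset":[[0,0,0],[0,0,0],[0,0,0]],"delta_rot":[[-0.04,0,0],[-0.08,0,0],[-0.12,0,0]],"jaw":[5,5,5]}' 60; python3 -c "
from h import *
o=robot.get_obs();print(o['ft_force'],o['ft_torque'],o['gripper_width'],o['qpos'][5])"; done
python3 -m pendant '{"offset":[[0,0,0],[0,0,0],[-0.5,0,0]],"delta_rot":[[-0.04,0,0],[-0.08,0,0],[-0.12,0,0]],"jaw":[5,5,5]}' 60; python3 -c "
from h import *
o=robot.get_obs();print(o['ft_force'],o['ft_torque'],o['gripper_width'],o['qpos'][5])"
```

```text
clock: 5.7
eef_pos: [0.5761, -0.0085, 0.2019]
eef_rot: [0.219, 1.558, -0.22]
ft_force: [-2.3, -2.8, 5.8]
gripper_width: 0.0143
[-2.29141953 -2.75124234  5.752583  ] [-0.41597297  0.26611026 -0.34480125] 0.014340188060330963 -1.3260822733983137
clock: 6.0
eef_pos: [0.5759, -0.0086, 0.202]
eef_rot: [0.128, 1.566, -0.128]
ft_force: [0.3, -3.3, 0.3]
gripper_width: 0.0142
[ 0.2971227  -3.27909612  0.3360734 ] [-0.5626264  -0.15296515 -1.85095727] 0.014166278150817786 -1.4438392845334966
```

Anticlockwise, the resisting moment climbs to -1.85 N m, far above the 0.2 N m of free turning, which looks like the stop. Now clockwise, back through the start and 0.25 beyond.

```bash
python3 -m pendant '{"offset":[[0,0,0],[0,0,0],[0.5,0,0],[0.5,0,0],[0,0,0],[-0.5,0,0]],"delta_rot":[[0.08,0,0],[0.16,0,0],[0.24,0,0],[0.32,0,0],[0.4,0,0],[0.48,0,0]],"jaw":[5,5,5,5,5,5]}' 60; python3 -c "
from h import *
o=robot.get_obs();print(o['ft_force'],o['ft_torque'],o['gripper_width'],o['qpos'][5])"
```

```text
clock: 6.6
eef_pos: [0.5759, -0.0081, 0.2021]
eef_rot: [0.504, 1.511, -0.504]
ft_force: [0.6, 0.4, -0.2]
gripper_width: 0.0136
[ 0.57712883  0.43619905 -0.22933731] [-0.09491295 -0.21375666  0.14725373] 0.013607095222069628 -0.9616415351881584
```

Clockwise turns freely (0.15 N m), so it is a left-hand thread. I continue clockwise and follow the rise at 4.46 mm/rad.

```bash
python3 -m pendant '{"offset":[[-0.5,0,0],[-1.1,0,0],[-1.6,0,0],[-2.1,0,0],[-2.7,0,0],[-3.2,0,0],[-3.7,0,0],[-4.3,0,0],[-4.8,0,0],[-5.4,0,0]],"delta_rot":[[0.12,0,0],[0.24,0,0],[0.36,0,0],[0.48,0,0],[0.6,0,0],[0.72,0,0],[0.84,0,0],[0.96,0,0],[1.08,0,0],[1.2,0,0]],"jaw":[5,5,5,5,5,5,5,5,5,5]}' 60; python3 - <<'E'
from h import *
o=robot.get_obs();print(o['ft_force'],o['ft_torque'],o['gripper_width'],o['qpos'][5])
a,C=cloud('wrist');L=R.from_rotvec(o['eef_rot']).inv().apply(C.reshape(-1,3)-o['eef_pos']).reshape(400,640,3)*1000
np.save('L.npy',L);save(a,'w3.png')
E
```

```text
clock: 7.6
eef_pos: [0.5766, -0.0081, 0.2076]
eef_rot: [1.41, 1.065, -1.407]
ft_force: [3.1, 0.3, -0.8]
gripper_width: 0.0138
[ 3.11681229  0.33669341 -0.75507468] [-0.12770593 -0.60460169  0.10961129] 0.013808359085880944 0.23998700912378607
```

View pics/w3.png

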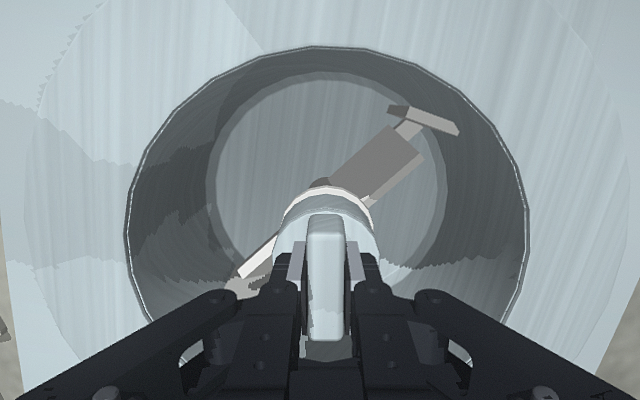

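The wing sits between the pads at (326,275), still aligned with the gripper, so the knob has turned with it. I continue another 1.2 rad.

```bash
python3 -m pendant '{"offset":[[-0.5,0,0],[-1.1,0,0],[-1.6,0,0],[-2.1,0,0],[-2.7,0,0],[-3.2,0,0],[-3.7,0,0],[-4.3,0,0],[-4.8,0,0],[-5.4,0,0]],"delta_rot":[[0.12,0,0],[0.24,0,0],[0.36,0,0],[0.48,0,0],[0.6,0,0],[0.72,0,0],[0.84,0,0],[0.96,0,0],[1.08,0,0],[1.2,0,0]],"jaw":[5,5,5,5,5,5,5,5,5,5]}' 60; python3 -m pendant '{"offset":[[-0.5,0,0],[-1,0,0],[-1,0,0]],"delta_rot":[[0.1,0,0],[0.2,0,0],[0.2,0,0]],"jaw":[5,5,5]}'; python3 - <<'E'
from h import *
o=robot.get_obs();print(o['ft_force'],o['ft_torque'],o['gripper_width'],o['qpos'][5])
E
```

```text
clock: 8.65
eef_pos: [0.5771, -0.0083, 0.2131]
eef_rot: [2.174, 0.107, -2.167]
ft_force: [4.7, -0.5, -3.4]
gripper_width: 0.0141
clock: 8.95
eef_pos: [0.5771, -0.0084, 0.2141]
eef_rot: [-2.174, 0.108, 2.167]
ft_force: [3.9, -1.5, -1.4]
gripper_width: 0.0137
[ 3.93614573 -1.54078206 -1.35221513] [-0.36244069 -0.97901622 -0.04987045] 0.013736474252572755 1.635542048329543
```

```bash
python3 -m pendant '{"offset":[[-1,0,0],[-2,0,0],[-3.5,0,0],[-5,0,0]],"delta_rot":[[0,0,0],[0,0,0],[0,0,0],[0,0,0]],"jaw":[5,5,5,5]}' 80; python3 - <<'E'
from h import *
o=robot.get_obs();print(o['ft_force'],o['ft_torque'],o['gripper_width'],np.round(R.from_rotvec(o['eef_rot']).as_matrix(),3).tolist())
E
```

```text
clock: 9.35
eef_pos: [0.5768, -0.0084, 0.2182]
eef_rot: [-2.174, 0.105, 2.17]
ft_force: [6.3, -2.1, -8.4]
gripper_width: 0.0134
[ 6.31156123 -2.07637347 -8.3763011 ] [-0.28186238 -1.33854027 -0.03000248] 0.013384235360132068 [[0.002, -0.097, -0.995], [-0.0, -0.995, 0.097], [-1.0, 0.0, -0.002]]
```

The force is -8 N, of which 3.4 N is weight and the rest is light side rubbing. I ease 1 mm toward +x and go on lifting.

```bash
python3 -m pendant '{"offset":[[0,0,-0.7],[-1.5,0,-1],[-3,0,-1],[-5,0,-1],[-7,0,-1]],"delta_rot":[[0,0,0],[0,0,0],[0,0,0],[0,0,0],[0,0,0]],"jaw":[5,5,5,5,5]}' 80; python3 - <<'E'
from h import *
o=robot.get_obs();print(o['ft_force'],o['ft_torque'],o['gripper_width'])
a,C=cloud('wrist');b,D=cloud('scene')
save(np.hstack([cv2.resize(a,(480,300)),cv2.resize(b[170:320,190:350],(320,300))]),'w4.png')
E
```

```text
clock: 9.85
eef_pos: [0.5759, -0.0081, 0.2259]
eef_rot: [-2.169, 0.107, 2.173]
ft_force: [0.2, 0.8, -4.0]
gripper_width: 0.0136
[ 0.21047916  0.80803254 -4.02211058] [ 0.01433004 -0.0124462   0.01115171] 0.013569028739013674
```

View pics/w4.png

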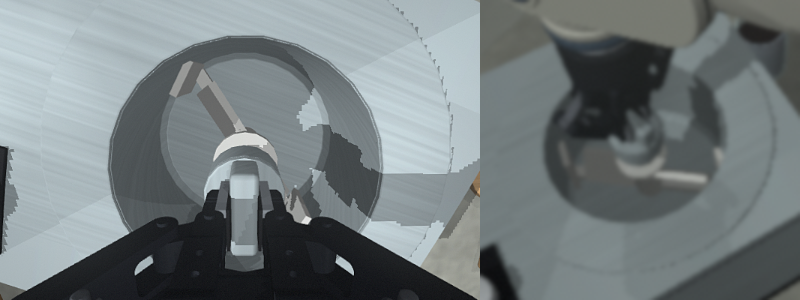

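The knob is in the grip at (243,205) in the wrist part, with the hub visible below the raised skirt. The force is -4 N, just the knob's weight, and the moments are near zero, so it is off the thread. I lift straight up 110 mm.

```bash
python3 -m pendant '{"offset":[[-8,0,0],[-18,0,0],[-33,0,0],[-50,0,0],[-67,0,0],[-84,0,0],[-97,0,0],[-106,0,0],[-110,0,0],[-110,0,0]],"delta_rot":[[0,0,0],[0,0,0],[0,0,0],[0,0,0],[0,0,0],[0,0,0],[0,0,0],[0,0,0],[0,0,0],[0,0,0]],"jaw":[5,5,5,5,5,5,5,5,5,5]}' 80; python3 -m pendant '{"offset":[[0,0,0],[0,0,0],[0,0,0],[0,0,0],[0,0,0]],"delta_rot":[[0,0,0],[0,0,0],[0,0,0],[0,0,0],[0,0,0]],"jaw":[5,5,5,5,5]}'
python3 - <<'E'
from h import *
o=robot.get_obs();print(o['ft_force'],o['qvel'],o['gripper_width'])
a,C=cloud('wrist');b,D=cloud('scene');t,E=cloud('top')
T=R.from_rotvec(o['eef_rot']);
s=D[(np.hypot(D[...,0]-.576,D[...,1]+.0085)<.03)&(D[...,2]>.26)&(D[...,2]<.36)];print('lowest pts of held knob',np.percentile(s[:,2],[0,2,10]) if len(s) else None)
z=np.load('c0.npz')
for u,v in ((344,181),(343,235),(386,180),(205,250)): print(u,v,np.round(z['P'][v,u],3),np.round(E[v,u],3))
save(np.vstack([np.hstack([cv2.resize(a,(400,250)),cv2.resize(b,(400,250))]),np.hstack([cv2.resize(t,(400,250)),cv2.resize(b[120:270,190:430],(400,250))])]),'end.png')
E
```

```text
clock: 10.95
eef_pos: [0.5768, -0.0083, 0.3364]
eef_rot: [-2.171, 0.108, 2.17]
ft_force: [0.7, -0.2, -4.6]
gripper_width: 0.0135
clock: 11.45
eef_pos: [0.5767, -0.0083, 0.3358]
eef_rot: [-2.17, 0.108, 2.171]
ft_force: [0.1, 1.1, -4.2]
gripper_width: 0.0134
[ 0.08728357  1.06771774 -4.24969592] [ 3.58794308e-04 -1.42280951e-03 -1.57108664e-03  4.97888804e-05
  2.09484310e-04  1.53265721e-03] 0.013443837614586637
lowest pts of held knob [0.33337098 0.33490085 0.33736641]
344 181 [ 0.613 -0.278  0.066] [ 0.613 -0.278  0.07 ]
343 235 [ 0.455 -0.278  0.029] [ 0.455 -0.278  0.029]
386 180 [ 0.622 -0.409  0.025] [ 0.622 -0.408  0.026]
205 250 [0.408 0.129 0.052] [ 0.435 -0.053  0.742]
```

View pics/end.png

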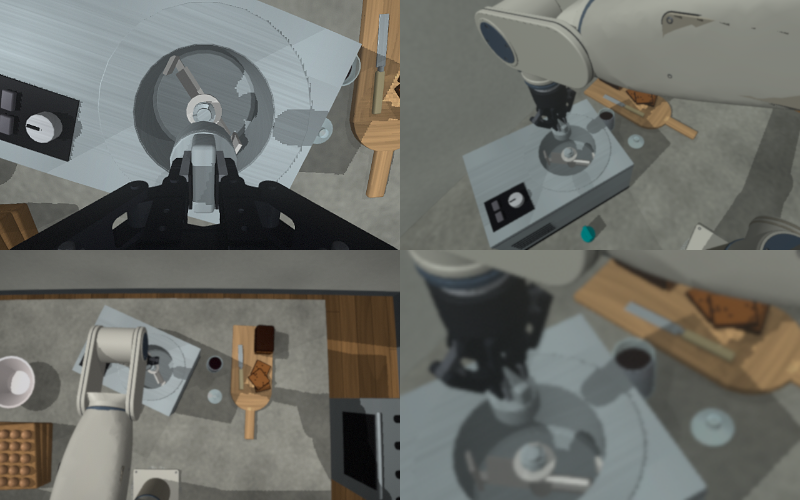

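The bare spindle shows on the hub at (207,110) in the wrist view, and the knob is upright in the jaws at (205,175). Its underside is at about 0.334 m, 110 mm above the spindle tip. The jar, knife and stopper have not moved. I'm handing the job in.

```bash
python3 -c "
from plant import robot
print(robot.close_job())"
```

```text
the job is handed in; nothing more can be done
None
```

The knob is off the spindle, and the job was handed in at about 11.6 s with the arm still gripping it. This machine has a left-hand thread: anticlockwise hit the stop (1.85 N m of resistance), and clockwise turned freely (about 0.15 N m). I turned the knob about 2.8 rad clockwise, following its rise, then lifted it straight off.

**Last checks:**
- **Knob:** it is upright in the jaws over the bowl and not moving, gripped at 13.4 mm. Its underside is at about 0.334 m, roughly 110 mm above the spindle tip. The wrist force is about 4 N, just the knob's weight.
- **Bystanders:** the jar, knife and stopper measure where they were at the start.
- **Turquoise look-alike:** I could not remeasure its position because the arm hid it from the top camera. It still shows on the counter in the scene view.

**What disagreed:**
- **Finger length:** the fingertips ended about 32 mm short of the stated TCP, so the first grip closed on air above the wing. I corrected for this from the cameras and gripped again.
- **Grip width:** the wing read 13.4–14 mm in the jaws, against the 15 mm given.
- **Start of the lift:** there was brief side rubbing with a downward pull of about 8 N. It went away after I shifted 1 mm sideways.

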